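Index the engraving turntable to its marked station

ROBOT

A 7-joint arm with a two-finger parallel gripper is mounted at the origin on the work surface. World frame = base frame: x ahead of the robot, y to its left, z up, the work surface at z = 0. Lengths are in m, angles in rad, forces in N, time in s.
With the tool pointing down it reaches from about 0.425 to 0.95 m from the base axis. Payload 4.7 kg.
Tool frame: the origin (TCP) lies on the centre line of the jaws, within the pads' length; the fingertips stand robot.nose_length ahead of it and the grasp point (between the pads) lies 8 mm behind it (robot.nose_length is the distance from the TCP to the fingertips, in m); z points along the fingers, x is the direction in which the jaws open and shut, and the axes are right-handed (so a half turn about z gives the same grasp; the last joint's range is limited). The gripper opens to 85 mm and grips with 20 to 120 N. Pads are 22 mm wide; open, the fingers measure 114 mm over their backs; the gripper's body (76 mm by 85 mm) begins 54 mm behind the grasp point. The pads swing forward as they close: fully open they stand 13 mm farther back than shut.
Start: joints at [1.078, 0.469, -0.049, 1.532, 0.024, 1.141, -0.082], TCP at [0.302, -0.604, 0.242] pointing down, gripper open.
Joint ranges: [-2.59, 2.59], [-0.33, 1.99], [-1.39, 1.29], [0.1, 2.45], [-1.04, 4.18], [0.21, 1.99], [-2.66, 2.66]. Speed limits (rad/s): [2.57, 2.57, 3.14, 3.14, 3.14, 3.14, 3.14].

INTERFACE

Orientations are given as [roll, pitch, yaw] about the fixed x, y, z axes, in that order (R = Rz(yaw) Ry(pitch) Rx(roll)).
In Python, from plant import robot gives the robot as it stands. Calls block until the motion is done:
- robot.goto(position, orientation): joint-space move of the TCP to a pose.
- robot.move_straight(position, vel=0.15, attitude=None, contact_N=None): straight line of the TCP; attitude=None keeps the orientation; vel is the mean speed in m/s. With contact_N (N) it stops when the force on the tool has changed by that much, and returns True; else False.
- robot.move_joints(angles): joint-space move.
- robot.grip(opening, strength=None): opening from 0.0 (shut) to 1.0 (fully open); strength is the grip in N (None keeps the last); returns when the fingers have stopped.
- robot.sleep(seconds).
- robot.inverse_kinematics(position, orientation): joint angles nearest the present ones, or None.
- robot.sense(): the state.
- robot.grab_frame(name): name is "scene" or "side" or "wrist"; returns a dict with "image" (400x640x3 uint8, red, green, blue), "range_z" (400x640 float32, m along the optical axis (not along the pixel's ray), 0 where there is no reading), "fx", "fy", "cx", "cy" (pixels), "R" (3x3) and "t" (3): a world point X has camera coordinates R X + t. Camera axes: x right, y down, z forward; pixel columns grow to the right and rows downward; lengths in m; the calibration is good to about 2 mm. A picture is of the moment at which its call begins.
A pose or a line that the arm cannot do raises robot.IKError and nothing moves.
- robot.close_job(): hands the job in, once; it reports no verdict.
The state is a dict: "t": time; "joint_pos": joint angles; "joint_velocities": joint speeds; "effort": joint torques, N m; "tcp_pos": TCP position; "tcp_rot": TCP orientation; "wrist_force": force on the tool from outside, world axes, zero at the start; "torque": the same for the moment, N m; "opening": opening from 0.0 (shut) to 1.0 (fully open).
Only numpy, scipy, OpenCV 4.12 (cv2) and the standard library are available. Lean on these libraries where they do the work, as an engineer would, in place of code of your own. Each camera call takes 0.05 s, during which the arm holds its last target. There are 200 camera calls.

TASK

Turn the engraving turntable, which has two upright handles for this, until the triangle on its brass dial ring shows wholly in the hood's window. Then take the index pin from its wooden rest, lower it (do not drop it) through the bush of the hood onto the index plate and, where it does not find its hole at once, ease the turntable gently to and fro until the pin drops fully home and locks it. Go by feel and never force the pin, do not touch the half-carved stone, leave the other things on the bench where they are, and let go of everything.

Things in the scene. Friction and masses are not known exactly. Their poses are not given: they have to be found in the camera images.
- base: fixed grey base of the indexing turntable, 250 mm across; origin on the turntable's axis at bench height, z up. On its -x side a fixed grey hood (116 mm wide, top 66 mm above the bench, 72 to 145 mm from the axis) reaches over the turntable's edge and holds the window and the bush
- axis (a point): point on the turntable's vertical axis at the height of its raised face, 80 mm above the bench (x, y, z as the base)
- window (a point): middle of the hood's window, 84 mm from the axis on the base's -x side, 66 mm above the bench; the opening is 48 mm wide along the base's y and 18 mm along its x
- bush (a point): middle of the upper mouth of the pin bush: a steel block on the hood, 22 mm along x and 30 mm along y, 104 mm from the axis on the base's -x side, outside the window; its top is 84 mm above the bench. Vertical bore 13 mm wide, 28 mm long, open below, with a lead-in that widens it by 3 mm all round at the top; the index plate's top runs 34 mm under this mouth
- table_top: the turntable: origin on the axis at bench height, x towards handle_a. Round face 141 mm across, 80 mm high, over a steel index plate 240 mm across, 50 mm high, with 8 holes of 13.5 mm, 16 mm deep, 45 degrees apart, 104 mm from the axis. Turns both ways without stops against a steady drag of 0.15 N m (2.6 N at a handle) and stays where it is left
- mark (a point): middle of the dark triangle (base 14 mm, 13 mm high, tip outward) on the brass dial ring that lies on the index plate and turns with it; 84 mm from the axis, 53 mm high. The 7 other stations bear a short line. Each station has one plate hole, but the ring is only clipped on and has crept: the hole may lie up to 0.15 rad (15.6 mm at the hole) either side of its mark, and only the pin finds it
- handle_a (a point): upright round steel handle, 18 mm across, on the turntable's face 58 mm from the axis; it stands from 86 to 142 mm above the bench; this point is on its middle line 120 mm above the bench. When the triangle is in the window both handles stand roughly a quarter turn from the hood.
- handle_b (a point): the same handle diametrically opposite, 58 mm from the axis, 120 mm above the bench
- rosette: half-carved white stone disc, 72 mm across and 26 mm thick (top 106 mm above the bench; its petals rise 6 mm more), with two low toe clamps, fixed on the middle of the turntable; not to be touched. Origin under its middle
- pin: loose steel index pin, 120 g, upright in its rest: shank 12 mm across, 48 mm long with a 2 mm chamfered nose, then a round head 22 mm across, 34 mm tall; origin at the nose's end, z towards the head. Home, its head sits on the bush top, the nose 48 mm under it; on the plate beside a hole it stands 14 mm higher. It falls by its own weight when a hole comes under it
- rest: fixed wooden block 80 x 60 x 60 mm (x, y, z) with a vertical hole of 15 mm, 52 mm deep, in the middle of its top; the pin hangs in it by its head. Origin under its middle
- dressing_stick: bystander: white square dressing stick 100 x 25 x 25 mm lying on the bench, long along its x; origin under its middle
- mug: bystander: white mug 80 mm across and 90 mm tall, handle at its +y; origin under its middle
- slate: bystander: dark slate offcut 90 x 70 x 12 mm lying flat; origin under its middle

How it is judged:
By the outcome, as a careful person would: the job done as asked, in the order asked, and still so for the second after the job is handed in, with the robot touching nothing.
It also fails if it takes over 72 s, if anything falls off the work surface, if the arm or the gripper's body presses on something with over 40 N, if the wrist force passes 120 N, or if a joint passes its speed limit or range.

## Working session

There is one attempt and no reset: what is moved stays moved. The work goes in short steps, each a Python script; the robot and the scene stay as the last script left them, time stands still between calls to the robot, and variables do not carry over. Pictures are saved under pics/ and viewed, about 8 in all and at most 12, crops included, and the job is handed in when it is done.

```bash
ls; mkdir -p pics; python3 - <<'E'
from plant import robot
import cv2,numpy as np
print(robot.nose_length, robot.sense())
for n in("scene","side"):
    f=robot.grab_frame(n); cv2.imwrite(f"pics/{n}0.png",f["image"][:,:,::-1]); np.savez(f"{n}0.npz",**f)
    print(n,f["fx"],f["cx"],f["cy"],f["R"],f["t"])
E
```

```text
pics
0.011 {'t': 0.0, 'joint_pos': array([ 1.07808772,  0.46946204, -0.0485708 ,  1.53368806,  0.02407616,
        1.1409992 , -0.08229048]), 'joint_velocities': array([ 0.00026654, -0.00075032,  0.00037953, -0.00092997,  0.0003135 ,
       -0.00103884,  0.00023759]), 'effort': array([ 5.19492733e-04, -5.10308146e+01, -4.66050860e-02, -2.37711740e+01,
        1.05376903e-02,  7.70800078e-03,  5.27030366e-06]), 'tcp_pos': array([ 0.30171854, -0.6031866 ,  0.24124991]), 'tcp_rot': array([ 3.14153103e+00,  1.97113076e-03, -1.10697825e+00]), 'wrist_force': array([-0.18170072,  0.60163288,  0.06974559]), 'torque': array([ 0.03422619,  0.0418721 , -0.02189429]), 'opening': 0.9979001991916822}
scene 372.24388515870675 322.6821444680138 199.2354869049883 [[-0.77949749  0.62589395 -0.02530659]
 [ 0.3337897   0.38084185 -0.86228993]
 [-0.53006424 -0.68059991 -0.50578222]] [ 0.425527   -0.06592441  1.20610976]
side 479.83746871411705 318.99881315914155 206.37000079906218 [[-0.95639289 -0.29145739  0.01911084]
 [-0.16389645  0.48135226 -0.86106791]
 [ 0.24176556 -0.82665143 -0.50813071]] [0.50607017 0.18392223 1.38477295]
```

View pics/scene0.png

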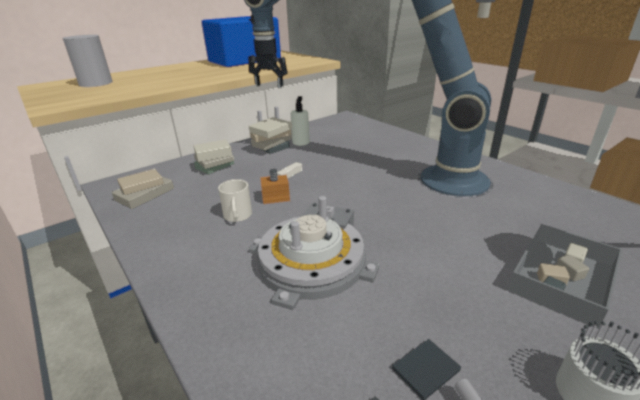

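View pics/side0.png

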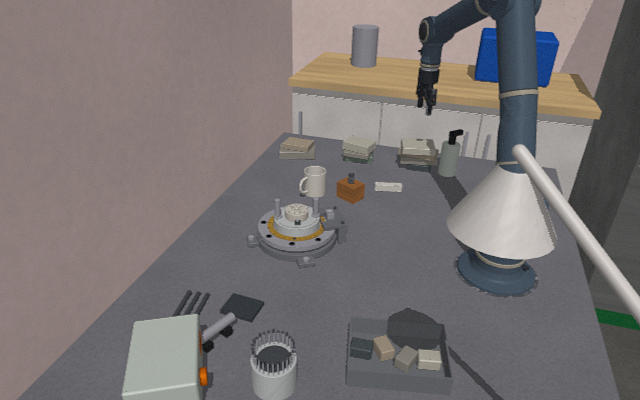

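The turntable is at about (311,245) in the scene view and (297,230) in the side view. The hood faces the robot, the pin rest is at (275,187) / (350,188), the mug at (235,200), the stick at (290,170) and the slate at (427,368). I'll enlarge the turntable.

```bash
python3 - <<'E'
import cv2,numpy as np
a=cv2.imread("pics/scene0.png")[155:315,235:390]; b=cv2.imread("pics/side0.png")[165:275,240:410]
a=cv2.resize(a,None,fx=3.7,fy=3.7,interpolation=2)[:592]; cv2.imwrite("pics/a.png",a)
b=cv2.resize(b,None,fx=4.7,fy=4.7,interpolation=2); cv2.imwrite("pics/b.png",b)
E
cat > h.py <<'E'
import numpy as np,cv2
from plant import robot
def back(f,u,v,z=None):
    """pixel -> world, by height z (or range image when z is None)"""
    R,t=np.array(f["R"]),np.array(f["t"]); d=np.array([(u-f["cx"])/f["fx"],(v-f["cy"])/f["fy"],1.])
    if z is None: return R.T@(d*f["range_z"][int(round(v)),int(round(u))]-t)
    c=-R.T@t; w=R.T@d
    return c+w*(z-c[2])/w[2]
def proj(f,X):
    c=np.array(f["R"])@np.asarray(X)+f["t"]; return np.array([f["fx"]*c[0]/c[2]+f["cx"],f["fy"]*c[1]/c[2]+f["cy"]])
E
python3 - <<'E'
import sys; sys.path.insert(0,'.')
from h import *
f=dict(np.load('scene0.npz')); g=dict(np.load('side0.npz'))
# cloud near turntable from both cameras
for n,f,box in(("scene",f,(235,155,390,315)),("side",g,(230,165,410,275))):
    P=[];
    for v in range(box[1],box[3]):
        for u in range(box[0],box[2]):
            if f["range_z"][v,u]>0: P.append(back(f,u,v))
    P=np.array(P); np.save(n+'_P.npy',P)
    for lo,hi in((.045,.055),(.062,.069),(.08,.088),(.13,.15)):
        Q=P[(P[:,2]>lo)&(P[:,2]<hi)]; print(n,lo,len(Q),Q.min(0).round(3),Q.max(0).round(3),np.median(Q,0).round(3))
E
```

```text
scene 0.045 3174 [ 0.446 -0.31   0.045] [0.719 0.143 0.055] [0.641 0.072 0.049]
scene 0.062 675 [ 0.447 -0.307  0.062] [0.67  0.094 0.069] [ 0.513 -0.006  0.065]
scene 0.08 336 [ 0.494 -0.309  0.08 ] [0.666 0.088 0.088] [0.612 0.038 0.083]
scene 0.13 112 [ 0.537 -0.007  0.13 ] [0.661 0.055 0.142] [0.647 0.04  0.139]
side 0.045 1361 [ 0.446 -0.319  0.045] [0.717 0.147 0.055] [0.587 0.079 0.05 ]
side 0.062 519 [ 0.444 -0.322  0.062] [0.674 0.098 0.069] [ 0.508 -0.02   0.065]
side 0.08 352 [ 0.491 -0.321  0.08 ] [0.673 0.092 0.088] [0.594 0.014 0.083]
side 0.13 60 [ 0.536 -0.005  0.13 ] [0.658 0.059 0.143] [0.597 0.025 0.137]
```

View pics/a.png

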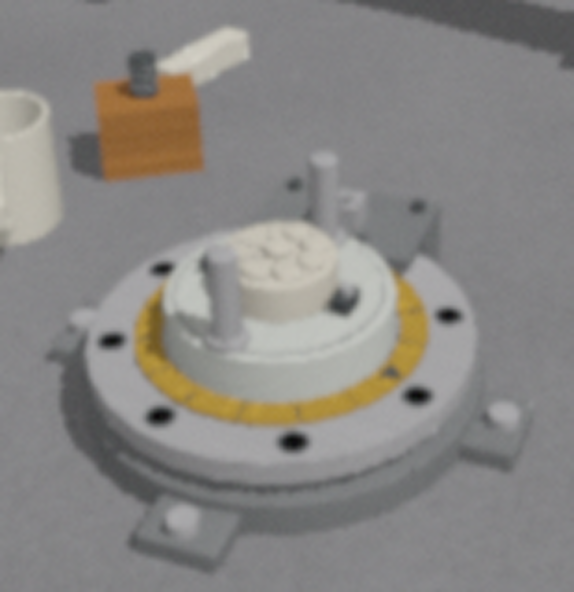

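View pics/b.png

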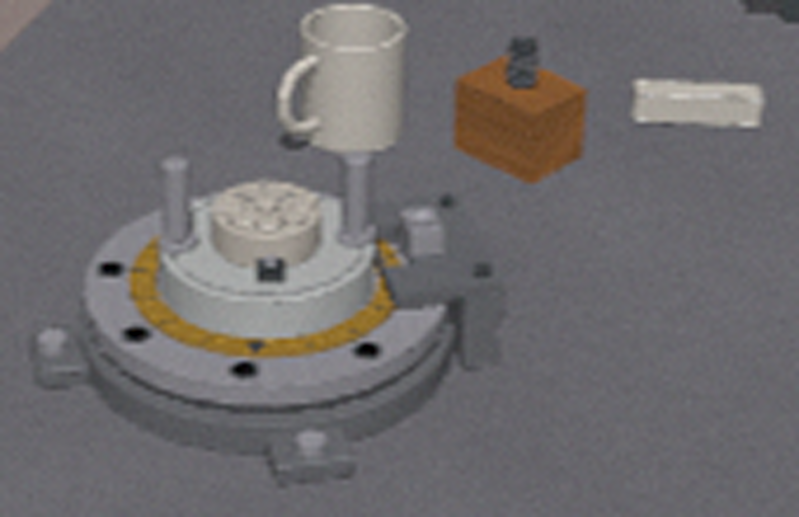

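The triangle is at scene pixel (340.9,255.5), side pixel (294.7,238.6). The hood is on the robot's side of the turntable and the bush block is at about scene (330,211). Next I'll fit the axis, handles, bush, pin and mark.

```bash
python3 - <<'E'
from h import *
from scipy.optimize import least_squares
f=dict(np.load('scene0.npz')); g=dict(np.load('side0.npz'))
for n,c,m in(("scene",f,(340.9,255.5)),("side",g,(294.7,238.6))):
    P=np.load(n+'_P.npy'); ctr=np.array([.594,.026])
    near=P[np.hypot(*(P[:,:2]-ctr).T)<.2]
    # plate edge: plate-height points, per-angle max radius
    for _ in range(4):
        Q=near[(near[:,2]>.047)&(near[:,2]<.056)]; d=Q[:,:2]-ctr; r=np.hypot(*d.T); a=np.arctan2(d[:,1],d[:,0])
        b=((a+np.pi)/(2*np.pi)*48).astype(int); E=[]
        for k in range(48):
            s=(b==k)&(r<.128)
            if s.sum()>4 and r[s].max()>.112: E.append(Q[s][np.argsort(r[s])[-2:],:2].mean(0))
        E=np.array(E); s=least_squares(lambda p:np.hypot(*(E-p[:2]).T)-.119,ctr,loss='soft_l1',f_scale=.001); ctr=s.x
    H=near[near[:,2]>.118]; print(n,"axis",ctr,len(E),np.abs(s.fun).mean())
    pos=[H[H[:,0]<.6][:,:2],H[H[:,0]>.6][:,:2]]
    for h in pos: 
        h=(h.min(0)+h.max(0))/2; print(" handle",h, "ang",np.arctan2(*(h-ctr)[::-1]),"r",np.hypot(*(h-ctr)))
    M=back(c,*m,.053)[:2]; print(" mark",M,np.arctan2(*(M-ctr)[::-1]),np.hypot(*(M-ctr)))
    B=near[(near[:,2]>.078)&(near[:,2]<.09)]; B=B[np.hypot(*(B[:,:2]-ctr).T)>.085]; print(" bush",len(B),B[:,:2].min(0),B[:,:2].max(0),B.mean(0))
    K=near[(near[:,2]>.06)&(near[:,2]<.07)]; K=K[np.hypot(*(K[:,:2]-ctr).T)>.1];print(" hood",len(K),K[:,:2].min(0),K[:,:2].max(0),K.mean(0))
    W=P[(np.hypot(*(P[:,:2]-ctr).T)>.2)]; T=W[(W[:,2]>.066)&(W[:,2]<.1)]; T=T[(T[:,0]<.5)]
    print(" pin head",len(T),T.min(0),T.max(0))
    # pin top edge pixel ->
print("pin top scene",back(f,235+142/3.7,155+57/3.7,.094)); print("pin top side",back(g,240+523/4.7,165+43/4.7,.094))
# rest top corners
for z in[.06]:
  for u,v in((95,85),(185,75),(203,108),(105,118)): print("rest",back(f,235+u/3.7,155+v/3.7,z)[:2])
  for u,v in((455,87),(505,55),(585,92),(532,123)): print("rest side",back(g,240+u/4.7,165+v/4.7,z)[:2])
for u,v in((294,184),(418,207)): print("hood bolts",back(f,235+u/3.7,155+v/3.7,.067)[:2])
for u,v in((447,201),(483,270)): print("hood bolts side",back(g,240+u/4.7,165+v/4.7,.067)[:2])
E
```

```text
scene axis [0.59947043 0.02409697] 40 0.0004786712295556571
 handle [0.54639002 0.00200884] ang -2.747262491928568 r 0.057492751099813805
 handle [0.65351512 0.04680936] ang 0.3978421434786224 r 0.05862320689327478
 mark [0.57794193 0.10473498] 1.8316885584822764 0.08346235357474753
 bush 42 [ 0.4936814  -0.03562561] [ 0.51526004 -0.01069001] [ 0.50477075 -0.02189798  0.08135468]
 hood 372 [ 0.4469476  -0.09949047] [0.55346008 0.03099664] [ 0.49505371 -0.02968482  0.0643665 ]
 pin head 16 [ 0.49200987 -0.28868879  0.06644273] [ 0.49984786 -0.27179087  0.09406217]
side axis [0.59622991 0.02546651] 30 0.0016214208003183035
 handle [0.54376535 0.0040133 ] ang -2.7534301613264835 r 0.0566813056844866
 handle [0.64956495 0.04827182] ang 0.4040587990604315 r 0.05800611052178807
 mark [0.57299404 0.10455882] 1.8565384577861244 0.08243481927384828
 bush 42 [ 0.49164202 -0.04641899] [ 0.52134251 -0.01027714] [ 0.50672783 -0.02608962  0.08242581]
 hood 273 [ 0.44411341 -0.09637625] [0.54630849 0.03775768] [ 0.48737582 -0.02678482  0.06453265]
 pin head 29 [ 0.49051757 -0.29451613  0.06660842] [ 0.4994389  -0.26808763  0.09365797]
pin top scene [ 0.50470057 -0.27579008  0.094     ]
pin top side [ 0.49760021 -0.28011595  0.094     ]
rest [ 0.52586413 -0.31904898]
rest [ 0.46099344 -0.28537212]
rest [ 0.4824663  -0.22802478]
rest [ 0.54893389 -0.26489945]
rest side [ 0.54303851 -0.25800006]
rest side [ 0.52020576 -0.32193213]
rest side [ 0.44829813 -0.28215658]
rest side [ 0.47482553 -0.22183523]
hood bolts [ 0.50569109 -0.08122858]
hood bolts [ 0.46084148 -0.00232176]
hood bolts side [ 0.50147931 -0.08218525]
hood bolts side [ 0.45611697 -0.00495888]
```

```bash
cat >> h.py <<'E'
DOWN=lambda y:[np.pi,0,y]
AX=np.array([.598,.025])
def snap(n,name):
    f=robot.grab_frame(n); np.savez(name+".npz",**f); cv2.imwrite("pics/"+name+".png",f["image"][:,:,::-1]); return f
E
python3 - <<'E'
from h import *
f=dict(np.load('scene0.npz'));g=dict(np.load('side0.npz'))
print("mug",back(f,233,190,.08),back(g,314,172,.088))
robot.goto([.49,-.20,.30],DOWN(-1.056)); f=snap("wrist","w1"); print(robot.sense()["t"],robot.sense()["wrist_force"])
print(f["R"],f["t"],[proj(f,X) for X in([.50,-.279,.094],[.598,.025,.08],[.507,-.025,.084])])
E
```

```text
mug [ 0.63832278 -0.27114109  0.08      ] [ 0.63022175 -0.26473903  0.088     ]
1.8 [0.98350073 0.51715816 0.21630992]
[[ 4.90574102e-01 -8.71399449e-01 -2.25386832e-04]
 [-8.39025105e-01 -4.72418045e-01  2.69922331e-01]
 [-2.35316647e-01 -1.32227800e-01 -9.62882072e-01]] [-0.41543516  0.26545612  0.52225477] [array([387.21552898, 203.59415539]), array([154.1534073 , -55.08615822]), array([165.0974467 ,  69.49520863])]
```

View pics/w1.png

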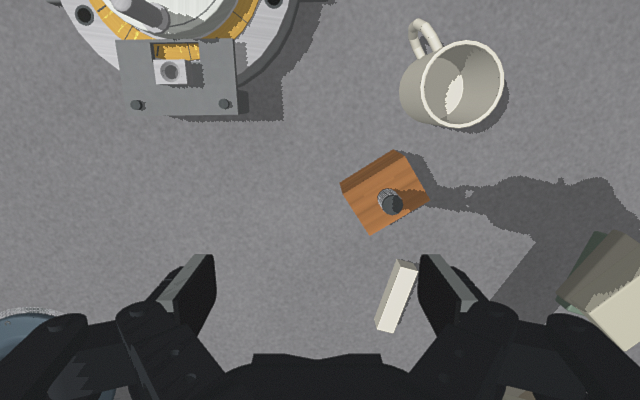

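The wrist view shows the pin head top at (392,205), bush bore at (171,71), window at (178,51), hood bolts at (138,104) and (225,103), and the mug clear of the rest.

```bash
python3 - <<'E'
from h import *
f=dict(np.load('w1.npz'))
print("pin",back(f,392.5,205,.094)); print("bush",back(f,171,71,.084))
a,b=back(f,138,104,.067)[:2],back(f,225,103,.067)[:2]; print("bolts",a,b,np.arctan2(*(a-b)[::-1])-np.pi/2)
print(back(f,178,51,.066))
im=cv2.imread("pics/w1.png"); c=lambda u,v,r:cv2.resize(im[v-r:v+r,u-r:u+r],(390,390),interpolation=2)
cv2.imwrite("pics/c.png",np.hstack([c(180,75,60),c(392,203,30)]))
E
```

```text
pin [ 0.50140298 -0.28457509  0.094     ]
bush [ 0.50851728 -0.03044988  0.084     ]
bolts [ 0.46022131 -0.00654118] [ 0.50509925 -0.08423854] 0.5237855907370887
[ 0.52710106 -0.02213344  0.066     ]
```

View pics/c.png

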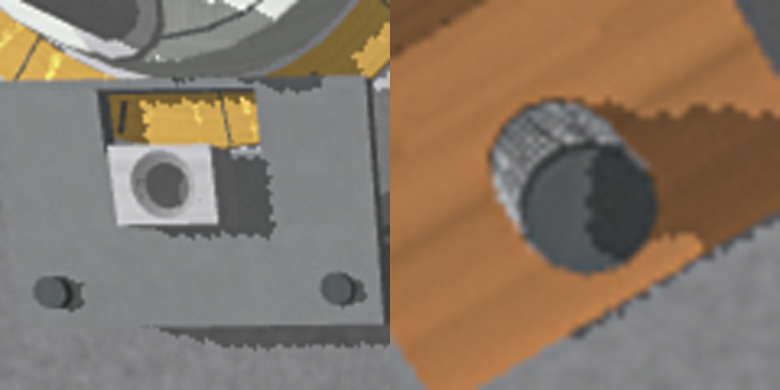

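```bash
cat >> h.py <<'E'
def hp(th,z,r=.058): return [AX[0]+r*np.cos(th),AX[1]+r*np.sin(th),z]
def turn(a,b,z=.122,step=.2,vel=.1,contact=None):
    """carry the gripped handle along its arc from angle a to b; returns the angle reached, contact flag"""
    n=max(1,int(np.ceil(abs(b-a)/step)))
    for th in np.linspace(a,b,n+1)[1:]:
        hit=robot.move_straight(hp(th,z),vel=vel,attitude=DOWN(th-np.pi/2),contact_N=contact)
        if hit: return th,True
    return b,False
E
python3 - <<'E'
from h import *
th=.40
robot.goto(hp(th,.26),DOWN(th-np.pi/2))
robot.move_straight(hp(th,.122),vel=.15,contact_N=8)
robot.grip(0.0,20); s=robot.sense(); print(s["t"],s["tcp_pos"],s["opening"],s["wrist_force"])
print(turn(th,th+.2),robot.sense()["wrist_force"],robot.sense()["t"])
r=turn(th+.2,th+1.82); s=robot.sense(); print(r,s["t"],s["tcp_pos"],s["opening"],s["wrist_force"],s["joint_pos"])
snap("scene","s2"); im=cv2.imread("pics/s2.png")[155:315,235:390]; cv2.imwrite("pics/s2c.png",cv2.resize(im,None,fx=3.7,fy=3.7,interpolation=2)[:592])
E
```

```text
4.6333 [0.65212005 0.0465     0.12249287] 0.19685090985861187 [ 0.84319148 -2.19594184  2.20736986]
(0.6000000000000001, False) [-0.84470839 -2.36996376  5.60946887] 5.1333
(2.22, False) 8.1333 [0.56372079 0.07103758 0.12243448] 0.2038392007581092 [ 1.69800417 -3.94592499  5.82301912] [ 0.41548779  0.57271017 -0.83186195  1.87438113  0.5251937   0.92665578
 -0.0161822 ]
```

View pics/s2c.png

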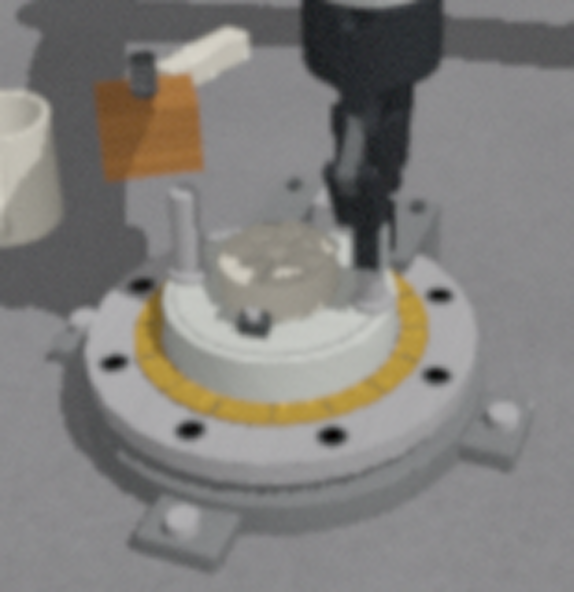

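The table has turned and the triangle has gone under the hood. The holes show at crop (332,436), (190,430), (436,375), (439,295), (114,362) and (142,286). I'll release and check the window with the wrist camera from near the hood.

```bash
python3 - <<'E'
from h import *
f=dict(np.load('s2.npz')); C=AX
P=np.array([back(f,235+u/3.7,155+v/3.7,.05)[:2] for u,v in((332,436),(190,430),(436,375),(439,295),(114,362),(142,286))])
from scipy.optimize import least_squares
s=least_squares(lambda p:np.hypot(*(P-p).T)-.104,C); print("axis from holes",s.x,s.fun.round(4))
d=P-s.x; a=np.arctan2(d[:,1],d[:,0]); print("offset to bush",((.524-np.pi-a+np.pi/8)%(np.pi/4)-np.pi/8).round(3))
robot.grip(.75)
p=robot.sense()["tcp_pos"]; robot.move_straight([*p[:2],.25],vel=.3)
robot.goto([.45,-.05,.30],DOWN(-1.047)); f=snap("wrist","w3"); print(robot.sense()["t"],[proj(f,X) for X in([.508,-.027,.084],[.598,.025,.08])])
u,v=proj(f,[.516,-.022,.066]).astype(int); v=max(v,70)
im=cv2.imread("pics/w3.png")[v-70:v+70,u-90:u+90]; print(u,v); cv2.imwrite("pics/w3c.png",cv2.resize(im,None,fx=4.2,fy=4.2,interpolation=2))
E
```

```text
axis from holes [0.59882213 0.02601111] [-0.0003  0.     -0.0007 -0.0006 -0.0003 -0.0011]
offset to bush [0.117 0.116 0.116 0.113 0.119 0.107]
10.4167 [array([327.00392742, 112.66224115]), array([328.06871051,  -4.66182544])]
326 102
```

View pics/w3c.png

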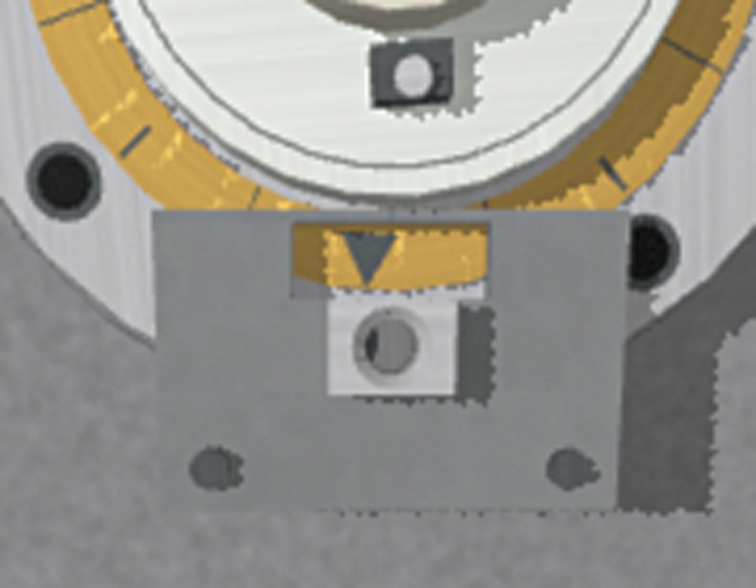

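The triangle is wholly in the window (crop (367,258), left of centre). The hole shows as a dark crescent at the left of the bore, about 0.116 rad away counter-clockwise, which agrees with the scene view. Now I'll fetch the pin.

```bash
python3 - <<'E'
from h import *
f=dict(np.load('w3.npz')); B=back(f,328.1,114.4,.084); print("bush",B)
y=-1.047; p=[.5015,-.2845]
robot.goto([*p,.18],DOWN(y)); f=snap("wrist","w4"); print(proj(f,[*p,.094]))
print("hit",robot.move_straight([*p,.076],vel=.1,contact_N=8))
robot.grip(0.0,40); s=robot.sense(); print(s["t"],s["tcp_pos"],s["opening"],s["wrist_force"])
robot.move_straight([*p,.16],vel=.15); s=robot.sense(); print(s["t"],s["opening"],s["wrist_force"])
snap("side","d4"); im=cv2.imread("pics/d4.png")[140:240,270:420]; 
cv2.imwrite("pics/d4c.png",np.hstack([cv2.resize(im,(450,300)),cv2.resize(cv2.imread("pics/w4.png")[100:300,200:433],(350,300))]))
E
```

```text
bush [ 0.50711271 -0.02878363  0.084     ]
[318.71225694 214.30595365]
hit False
13.1583 [ 0.50166033 -0.28458508  0.0764695 ] 0.2446535672469406 [-0.30290488 -0.21865465  3.6307372 ]
13.8667 0.24275300915680886 [-0.43255202  0.26962338 -1.77978399]
```

View pics/d4c.png

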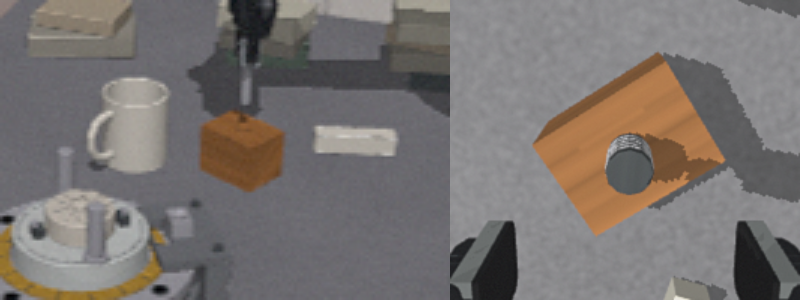

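The side view shows the pin hanging upright in the gripper. In the wrist view, before the grasp, the head was at (319.9,214.7) against a predicted (318.7,214.3), so the calibration holds to under 1 mm.

```bash
python3 - <<'E'
from h import *
y=-1.047; b=np.array([.5073,-.0283])
robot.goto([*b,.20],DOWN(y)); robot.move_straight([*b,.160],vel=.08); robot.sleep(.3); print(robot.sense()["wrist_force"])
hit=robot.move_straight([*b,.103],vel=.03,contact_N=3); s=robot.sense(); print(hit,s["t"],s["tcp_pos"],s["wrist_force"],s["opening"])
E
```

```text
[-0.49386632 -1.01091261 -1.25792341]
True 16.65 [ 0.50744413 -0.02881269  0.14568398] [ 1.44412819 -0.87486699 -2.13185228] 0.24087260553232703
```

```bash
cat >> h.py <<'E'
def lower(b,z,y=-1.047,N=4,tries=6,floor=.118):
    """compliant lowering: on side contact shift along the lateral reaction and go on; stops at the plate"""
    b=np.array(b,float)
    for k in range(tries):
        f0=robot.sense()["wrist_force"]
        hit=robot.move_straight([*b,z],vel=.03,contact_N=N); robot.sleep(.1); s=robot.sense(); d=s["wrist_force"]
        print(k,hit,round(s["t"],2),s["tcp_pos"].round(4),d.round(2),b.round(4))
        if not hit or s["tcp_pos"][2]<floor: return b
        l=d[:2]-F0[:2]; n=np.hypot(*l); p=s["tcp_pos"]
        b=b+(l/n*.0008 if n>.6 else 0)
        robot.move_straight([*b,p[2]+.002],vel=.03); robot.sleep(.1)
    return b
F0=np.array([-.49,-1.01,-1.26])
E
python3 - <<'E'
from h import *
b=lower([.5083,-.0283],.103)
E
```

```text
0 True 17.44 [ 0.5078 -0.0292  0.1307] [ 1.11  0.07 -1.62] [ 0.5083 -0.0283]
1 True 18.18 [ 0.5079 -0.029   0.1307] [ 0.59  0.21 -1.92] [ 0.509  -0.0279]
2 True 18.96 [ 0.5081 -0.0289  0.1302] [ 0.53 -0.77 -1.09] [ 0.5095 -0.0273]
3 True 19.7 [ 0.5084 -0.0286  0.1305] [ 0.47  0.33 -0.59] [ 0.5103 -0.0271]
4 True 20.47 [ 0.5089 -0.0283  0.1309] [ 0.4   0.03 -2.38] [ 0.5107 -0.0264]
5 True 21.23 [ 0.5093 -0.028   0.1312] [ 0.82 -0.01 -1.05] [ 0.5113 -0.0258]
```

```bash
python3 - <<'E'
from h import *
s=robot.sense(); p=s["tcp_pos"]; print(s["opening"])
def step(q):
    robot.move_straight(q,vel=.02); robot.sleep(.1); s=robot.sense(); print(np.round(q,4),s["tcp_pos"].round(4),(s["wrist_force"]-F0).round(2),s["torque"].round(2),s["tcp_rot"].round(3),round(s["t"],2))
b=[.5085,-.0284]
for z in (.133,.132,.131,.130,.129,.128): step([*b,z])
E
```

```text
0.24656207200809974
[ 0.5085 -0.0284  0.133 ] [ 0.5091 -0.0279  0.1333] [ 1.74  0.68 -0.57] [-0.2  -0.43  0.02] [ 3.112 -0.005 -1.054] 22.12
[ 0.5085 -0.0284  0.132 ] [ 0.509  -0.0281  0.1322] [1.29 1.18 0.92] [-0.08 -0.54 -0.01] [ 3.111 -0.004 -1.054] 22.47
[ 0.5085 -0.0284  0.131 ] [ 0.5088 -0.0282  0.1311] [2.53 0.74 0.61] [ 0.03 -0.7   0.02] [ 3.111 -0.004 -1.054] 22.82
[ 0.5085 -0.0284  0.13  ] [ 0.5087 -0.0284  0.13  ] [3.53 0.44 1.52] [ 0.01 -0.84  0.  ] [ 3.111 -0.004 -1.054] 23.17
[ 0.5085 -0.0284  0.129 ] [ 0.5087 -0.0284  0.129 ] [3.83 1.4  0.87] [ 0.04 -0.92  0.04] [ 3.111 -0.004 -1.054] 23.52
[ 0.5085 -0.0284  0.128 ] [ 0.5086 -0.0284  0.128 ] [3.46 1.37 0.47] [-0.05 -0.92  0.03] [ 3.111 -0.004 -1.054] 23.87
```

```bash
python3 - <<'E'
from h import *
b=np.array([.5088,-.0284]); z=.130; base=None
for k in range(26):
    robot.move_straight([*b,z],vel=.03,attitude=DOWN(-1.047)); robot.sleep(.08); s=robot.sense(); d=s["wrist_force"]-F0
    print(z,b.round(4),s["tcp_pos"].round(4),d.round(2),s["tcp_rot"].round(3)[:2],round(s["t"],2))
    if d[2]>5: break
    b=b+np.clip(d[:2]*.00015,-.0005,.0005)
    if k>2: z=round(z-.0015,4)
    if z<.1105: break
E
```

```text
0.13 [ 0.5088 -0.0284] [ 0.5079 -0.029   0.1296] [ 2.19 -0.31 -0.21] [3.139 0.   ] 24.2
0.13 [ 0.5091 -0.0284] [ 0.5084 -0.0286  0.1297] [ 0.43 -1.42  0.01] [3.14e+00 1.00e-03] 24.53
0.13 [ 0.5092 -0.0287] [ 0.5088 -0.0286  0.1298] [-0.6   0.14 -0.32] [3.141e+00 1.000e-03] 24.87
0.13 [ 0.5091 -0.0286] [ 0.5089 -0.0286  0.1299] [-1.06 -0.36 -0.53] [3.141 0.   ] 25.2
0.1285 [ 0.5089 -0.0287] [ 0.509  -0.0287  0.1285] [ 0.76 -0.79 -0.49] [-3.142 -0.   ] 25.53
0.127 [ 0.5091 -0.0288] [ 0.509  -0.0288  0.1269] [-0.99 -0.   -0.49] [3.142 0.   ] 25.87
0.1255 [ 0.5089 -0.0288] [ 0.509  -0.0288  0.1254] [-0.75 -0.13 -1.01] [-3.141  0.   ] 26.2
0.124 [ 0.5088 -0.0288] [ 0.5089 -0.0288  0.1239] [-1.    0.43 -1.48] [-3.141  0.   ] 26.53
0.1225 [ 0.5086 -0.0288] [ 0.5087 -0.0288  0.1224] [-0.24 -0.15 -0.68] [-3.141 -0.   ] 26.87
0.121 [ 0.5086 -0.0288] [ 0.5087 -0.0287  0.1209] [ 0.77 -0.26 -0.62] [-3.141  0.   ] 27.2
0.1195 [ 0.5087 -0.0288] [ 0.5087 -0.0288  0.1194] [-0.26  0.45 -0.17] [3.142 0.   ] 27.53
0.118 [ 0.5087 -0.0288] [ 0.5087 -0.0288  0.1179] [-0.68  0.02 -1.3 ] [3.142 0.   ] 27.87
0.1165 [ 0.5086 -0.0288] [ 0.5086 -0.0287  0.1164] [ 1.11  0.02 -1.53] [-3.142  0.   ] 28.2
0.115 [ 0.5088 -0.0288] [ 0.5087 -0.0288  0.1149] [ 0.23  0.2  -0.78] [3.141 0.   ] 28.53
0.1135 [ 0.5088 -0.0287] [ 0.509  -0.0288  0.1144] [-1.59 -0.95  7.23] [ 3.142e+00 -1.000e-03] 28.87
```

```bash
cat >> h.py <<'E'
PIN=np.array([.509,-.0288])
def pin_top():
    """highest reading over the pin's place, from scene and side"""
    out=[]
    for n in("scene","side"):
        f=robot.grab_frame(n); c=proj(f,[*PIN,.11]).astype(int)
        P=np.array([back(f,u,v) for v in range(c[1]-14,c[1]+15) for u in range(c[0]-9,c[0]+10)])
        P=P[np.hypot(*(P[:,:2]-PIN).T)<.016]; out.append(round(float(P[:,2].max()),4) if len(P) else None)
    return out
E
python3 - <<'E'
from h import *
p=robot.sense()["tcp_pos"]; robot.move_straight([*p[:2],p[2]-.0002],vel=.03,attitude=DOWN(-1.047)); print(robot.sense()["wrist_force"]-F0)
robot.grip(.6); robot.move_straight([*p[:2],.21],vel=.2)
th=2.22; robot.goto(hp(th,.22),DOWN(th-np.pi/2)); print("top",pin_top())
snap("side","d5")
print(robot.move_straight(hp(th,.122),vel=.15,contact_N=8)); robot.grip(0.,20); s=robot.sense(); print(s["t"],s["tcp_pos"],s["opening"],s["wrist_force"])
r=turn(th,th+.17,step=.2,vel=.008,contact=8); s=robot.sense(); print(r,s["t"],s["wrist_force"]);
d=s["tcp_pos"][:2]-AX; print("angle",np.arctan2(d[1],d[0])); print("top",pin_top())
E
```

```text
[-1.20748343 -0.67967263  6.07033   ]
top [0.1318, 0.1339]
False
32.7 [0.56349854 0.0713275  0.12295829] 0.20412419447097382 [-1.27367226 -1.31437258  4.12304507]
(2.39, False) 34.0833 [3.29924605 3.12199533 4.86120544]
angle 2.349556529928477
top [0.1175, 0.1192]
```

The pin top dropped from 0.132 to 0.118, so it is home. I'll relieve the push, test the lock gently, let go and look.

```bash
python3 - <<'E'
from h import *
ang=lambda:np.arctan2(*(robot.sense()["tcp_pos"][:2]-AX)[::-1])
a=ang()
for t in(a-.03,a+.02,a-.005): r=turn(a,t,step=.2,vel=.01,contact=6); print(r,ang(),robot.sense()["wrist_force"].round(2))
robot.grip(.75); p=robot.sense()["tcp_pos"]; robot.move_straight([*p[:2],.25],vel=.2)
robot.goto([.45,-.05,.30],DOWN(-1.047)); f=snap("wrist","w6"); snap("scene","s6"); print(pin_top(),robot.sense()["t"],robot.sense()["wrist_force"])
w=cv2.imread("pics/w6.png")[20:180,226:426]; s=cv2.imread("pics/s6.png")[155:315,215:370]
cv2.imwrite("pics/f.png",np.hstack([cv2.resize(w,(450,360),interpolation=2),cv2.resize(s,(349,360),interpolation=2)]))
E
```

```text
(np.float64(2.319578116401274), True) 2.3432547939031165 [-1.03 -0.56  3.88]
(np.float64(2.3695781164012737), False) 2.3441345678119885 [0.98 1.38 6.25]
(np.float64(2.344578116401274), False) 2.325111393486772 [0.97 1.56 6.45]
[0.1175, 0.1198] 37.875 [-1.13653585  0.01405804 -0.27123478]
```

View pics/f.png

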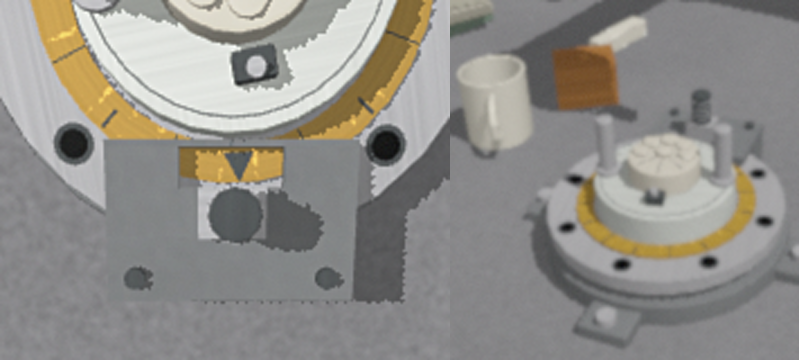

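The triangle is wholly in the window at (238,163), the pin head is on the bush at (236,214), and the neighbouring holes (73,143) and (386,145) lie symmetrically either side of it. The bystanders have not moved and the gripper is clear.

```bash
python3 -c "
from plant import robot
robot.close_job(); print(robot.sense()['t'])"
```

```text
the job is handed in; nothing more can be done
the job is handed in; nothing more can be done
```

The job is done and handed in at about 38 s of the 72 s allowed. The triangle shows wholly in the window and the index pin is home.

- **Turning:** I gripped a handle and turned the table about 1.82 rad, then confirmed with the wrist camera that the triangle was in the window.
- **Pin:** I took the pin from its rest and lowered it through the bush. It caught lightly in the bore several times, because the tool had drifted about 0.03 rad off vertical. I straightened it and it went down freely to the plate, with a contact force of about 7 N.
- **Finding the hole:** I released the pin standing on the plate and eased the table about 0.13 rad by the handle. The pin then dropped in.

**Last checks:**
- The pin's head top fell from 0.132 m to 0.118 m, which matches fully home.
- The neighbouring holes lie evenly either side of the pin.
- The mug, the stick and the rest look unmoved. The slate was not in the last picture, but the arm never went near it.
- The gripper is clear of everything.

**Less clear-cut:** The gentle push-pull test of the lock was not conclusive. One direction met firm resistance. In the other the table barely moved, but the 6 N stop did not trip. On the last small move back, the tool shifted about 0.02 rad, and I couldn't tell whether that was play or slip in the light grip.

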